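Test two dispensing syringes and reject the one that sticks

TASK

Push the plunger of each of the two syringes standing in the aluminium rack straight down as far as it goes, without forcing it. One runs smoothly all the way in: leave that syringe standing in the rack with its plunger fully in. The other stops short and stays standing out: take that syringe out of the rack by its collar, put it down inside the blue tray and let go.

Things in the scene. Friction and masses are not known exactly. Their poses are not given: they have to be found in the camera images.
- rack: Fixed bare aluminium block, 60 x 180 mm, 30 mm high, with the two syringes upright in two round pockets. Origin at the centre of its underside, on the bench; y axis along the row. Pockets at y = +55 and -55 mm, 29 mm wide, 24 mm deep (floor 6 mm above the bench).
- collar_a (a point): Centre of the round ribbed grip collar (31 mm thick, 24 mm tall, taken from above) of one of two identical loose white syringes, 95 g, upright, z up, 68 mm above the bench in the rack. Below it the barrel, 26 mm thick, its flat end 62 mm below this point. Above it the grey plunger with a flat thumb disc 24 mm across, top 34 mm above this point when fully out.
- collar_b (a point): The same point on the other syringe. The two look alike; either may stand in either pocket, and which one sticks shows only on pushing.
- plunger_a (a joint): How far the plunger of collar_a's syringe is in, m: 0 fully out; starts 0 to 0.002. It slides at about 2 N, stays where it is left. A free one goes to 0.016 (disc top 18 mm above the collar's centre); a sticking one stops dead at about 0.006 (disc top 28 mm above it). 6 to 25 N is enough to try it; over 60 N on the rack is forcing.
- plunger_b (a joint): The same for the syringe of collar_b.
- blue_tray: Fixed shallow blue tray, 182 x 282 mm over its rim (inside 162 x 262 mm), rim about 28 mm high, floor 3 mm thick. Origin at the centre of its underside on the bench, x axis along the short side, y axis along the long side. Empty. A syringe may stand or lie in it.

How it is judged:
By the outcome, as a careful person would: the job done as asked, in the order asked, and still so for the second after the job is handed in, with the robot touching nothing.
It also fails if it takes over 48 s, if anything falls off the work surface, if the arm or the gripper's body presses on something with over 40 N, if the wrist force passes 120 N, or if a joint passes its speed limit or range.

ROBOT

A 7-joint arm with a two-finger parallel gripper is mounted at the origin on a cart in front of the work surface, level with it; the furniture and walls round the work are solid. World frame = base frame: x ahead of the robot, y to its left, z up, the work surface at z = 0. Lengths are in m, angles in rad, forces in N, time in s.
With the tool pointing down it reaches from about 0.425 to 0.825 m from the base axis. Payload 3.6 kg.
Tool frame: the origin (TCP) lies midway between the tips of the shut fingers; the grasp point (between the pads) lies 19 mm behind it (bot.grip_point_offset is the distance from the TCP to the grasp point, in m); y points along the fingers, x is the direction in which the jaws open and shut, and the axes are right-handed (so a half turn about y gives the same grasp; the last joint's range is limited). The gripper opens to 85 mm and grips with 20 to 120 N. Pads are 22 mm wide; open, the fingers measure 114 mm over their backs; the gripper's body (76 mm by 85 mm) begins 54 mm behind the grasp point. The pads swing forward as they close: fully open they stand 13 mm farther back than shut.
Start: joints at [-1.246, 0.615, -0.013, 1.423, 0.008, 1.103, -0.04], TCP at [0.223, 0.61, 0.201] pointing down, gripper open.
Joint ranges: [-3.12, 3.12], [-0.3, 2.06], [-1.34, 1.32], [0.26, 2.42], [-1.36, 4.5], [0.01, 1.98], [-2.84, 2.84]. Speed limits (rad/s): [2.79, 2.79, 3.14, 3.14, 3.14, 3.14, 3.14].

INTERFACE

Orientations are given as [roll, pitch, yaw] about the fixed x, y, z axes, in that order (R = Rz(yaw) Ry(pitch) Rx(roll)).
In Python, from bench import bot gives the robot as it stands.
- The arm moves only by the tool play_rows, never from a script. Its argument "rows" is a list that holds one entry, the list of rows, each a list of 7 numbers: the closure in counts, from 0 (fully open) to 255 (shut), then the shift along the tool's x, y, z in units of 30 mm (1.0 is 30 mm), then the turn, a rotation vector about the tool's x, y, z in units of 5 degrees (1.0 is 5 degrees). In form: [[[gripper, tx, ty, tz, wx, wy, wz], ...]]. A call has 1 to 12 rows; each row is the pose to reach, as a shift and turn from the pose commanded when the call began, along the tool's axes at that moment; what a row does not reach only later rows make up. A row lasts 1/10 s, in which the tool goes at most 50 mm and 8.59 degrees, less where a joint would pass 70% of its speed; a pose out of reach is approached as far as the arm can. A call with a gripper value outside its range is refused whole. The fingers move at their own pace and stop on an object; "squeeze" is the grip in N (left out, the last holds). Time passes only in rows, so rows that repeat a pose let the fingers close. It gives the time, the measured TCP pose, the force and the opening at its end, in the units of the state.
- bot.read_state(): the state, without advancing time (a new reading comes with each control period).
- bot.read_camera(name): name is "scene" or "side" or "wrist"; returns the picture (420x560x3 uint8, red, green, blue); there is no depth.
- bot.get_calibration(name): a dict with "vfov" (degrees; the focal length in pixels is half the picture's height over the tangent of half this angle, whatever the lens; pixels are square), "cx", "cy" (the principal point, pixels), "k1" (the pictures are not rectified: a ray, as slopes to the right and down, at radius r is drawn at 1 + k1 r^2 times it, then the intrinsics apply), "extrinsics" (4x4, takes a point from camera to world coordinates). Camera axes: x right, y down, z forward; pixel columns grow to the right and rows downward; lengths in m; the calibration is good to about 2 mm. A picture is of the moment at which its call begins: read the wrist's pose just before it. get_calibration takes no time and is no camera call; for the wrist camera it gives the pose at the moment of the call.
- bot.close_job(): hands the job in, once; it reports no verdict.
The state is a dict: "clock": time; "joints": joint angles; "dq": joint speeds; "joint_torque": joint torques, N m; "eef_pos": TCP position; "orientation": TCP orientation; "ft_force": force on the tool from outside, world axes, zero at the start; "torque": the same for the moment, N m; "finger_gap": finger opening in m.
Only numpy, scipy, OpenCV 4.12 (cv2) and the standard library are available. Lean on these libraries where they do the work, as an engineer would, in place of code of your own. Each camera call takes 0.05 s, during which the arm holds its last target.

## Working session

There is one attempt and no reset: what is moved stays moved. The work goes in short steps, Python scripts to look and compute and a tool call to move; the robot and the scene stay as the last step left them, time stands still between calls to the robot, and variables do not carry over. Pictures are saved under pics/ and viewed, and the job is handed in when it is done.

Besides the shell and the picture viewer there is one more tool, called in YAML: its name, and indented under it one key for each argument. play_rows: Moves the arm, as the interface text tells. Its arguments: {"type":"object","properties":{"rows":{"type":"array","items":{"type":"array","items":{"type":"array","items":{"type":"number"}}}},"squeeze":{"type":"number"}},"required":["rows"]}

```bash
mkdir -p pics; ls; cat > h.py <<'E'
import numpy as np, cv2
from bench import bot
def snap(n,f):
    im=bot.read_camera(n); cv2.imwrite(f'pics/{f}.png',im[:,:,::-1]); return im
E
python3 - <<'E'
from h import *
s=bot.read_state()
for k,v in s.items(): print(k,np.round(v,4))
for n in ['scene','side','wrist']:
    c=bot.get_calibration(n); print(n,c)
    snap(n,n+'0')
print(bot.grip_point_offset)
E
```

```text
pics
clock 0.0
joints [-1.2465  0.6159 -0.0126  1.4249  0.0081  1.1034 -0.0404]
dq [-0.0002 -0.0006 -0.0006 -0.0019 -0.0006 -0.0005  0.0001]
joint_torque [ 1.00000e-04 -4.69216e+01  2.59000e-01 -1.71028e+01  9.90000e-03
  9.50000e-03  0.00000e+00]
eef_pos [0.2231 0.6096 0.1995]
orientation [-1.5708  0.0026  1.2201]
ft_force [-0.1391 -0.6092  0.9079]
torque [0.0214 0.0359 0.0097]
finger_gap 0.0852
scene {'vfov': 47.49742003567558, 'cx': 274.09322919654943, 'cy': 209.786064097049, 'k1': -0.05500967170725093, 'extrinsics': array([[ 0.68691938, -0.47066062,  0.5537331 , -0.02890783],
       [-0.72644192, -0.42311018,  0.54153478, -0.55653957],
       [-0.02058898, -0.77424567, -0.63255018,  0.71226763],
       [ 0.        ,  0.        ,  0.        ,  1.        ]])}
side {'vfov': 45.90246755939681, 'cx': 276.2096594018452, 'cy': 206.06564429135707, 'k1': -0.05057955221472735, 'extrinsics': array([[-0.99937057,  0.00694294, -0.03478874,  0.54921878],
       [ 0.03386661,  0.47864452, -0.87735539,  0.93146943],
       [ 0.01056002, -0.87798133, -0.47857838,  0.59125823],
       [ 0.        ,  0.        ,  0.        ,  1.        ]])}
wrist {'vfov': 66.49838213567968, 'cx': 279.65268247055235, 'cy': 210.43278539287437, 'k1': 0.014222093420257166, 'extrinsics': array([[ 0.34282694,  0.90638672,  0.2468457 ,  0.15998647],
       [ 0.93939192, -0.32978806, -0.09371581,  0.63250168],
       [-0.003536  ,  0.26401316, -0.9645126 ,  0.37287182],
       [ 0.        ,  0.        ,  0.        ,  1.        ]])}
0.0187
```

View pics/scene0.png

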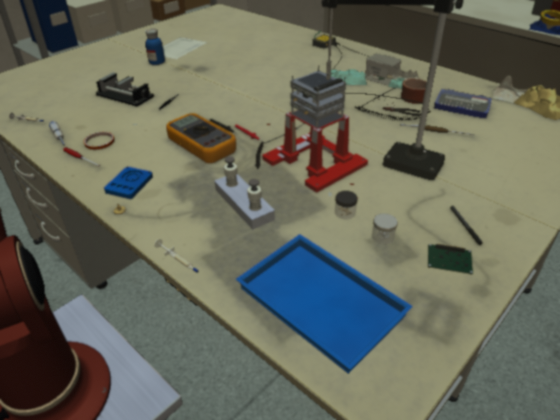

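View pics/side0.png

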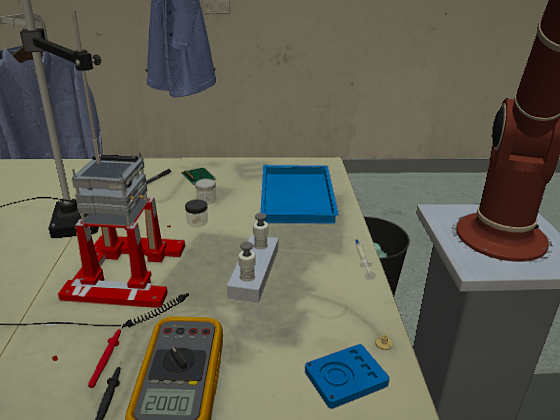

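View pics/wrist0.png

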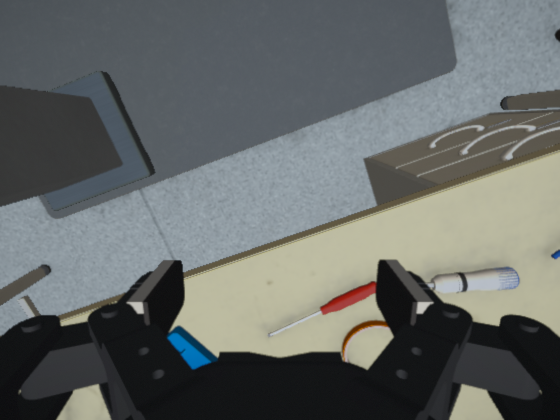

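```bash
cat >> h.py <<'E'
def K(c): 
    f=210/np.tan(np.radians(c['vfov']/2)); return np.array([[f,0,c['cx']],[0,f,c['cy']],[0,0,1.]])
def ray(c,u,v):
    k=K(c); d=np.array([(u-c['cx'])/k[0,0],(v-c['cy'])/k[0,0]]); p=d.copy()
    for _ in range(20): p=d/(1+c['k1']*(p@p))
    E=np.array(c['extrinsics']); r=E[:3,:3]@np.array([p[0],p[1],1]); return E[:3,3],r/np.linalg.norm(r)
def onz(c,u,v,z):
    o,r=ray(c,u,v); return o+r*(z-o[2])/r[2]
def proj(c,P):
    E=np.array(c['extrinsics']); q=E[:3,:3].T@(np.array(P)-E[:3,3]); p=q[:2]/q[2]; p=p*(1+c['k1']*(p@p)); return K(c)[0,0]*p+[c['cx'],c['cy']]
def tri(c1,p1,c2,p2):
    o1,r1=ray(c1,*p1);o2,r2=ray(c2,*p2)
    A=np.c_[r1,-r2]; t=np.linalg.lstsq(A,o2-o1,rcond=None)[0]
    a,b=o1+t[0]*r1,o2+t[1]*r2; return (a+b)/2,np.linalg.norm(a-b)
E
python3 - <<'E'
import cv2
a=cv2.imread('pics/scene0.png')[140:240,190:300]; b=cv2.imread('pics/side0.png')[200:310,210:300]
cv2.imwrite('pics/c1.png',cv2.resize(a,None,fx=6,fy=6,interpolation=cv2.INTER_CUBIC))
cv2.imwrite('pics/c2.png',cv2.resize(b,None,fx=5,fy=5,interpolation=cv2.INTER_CUBIC))
E
```

```text
(no output)
```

View pics/c1.png

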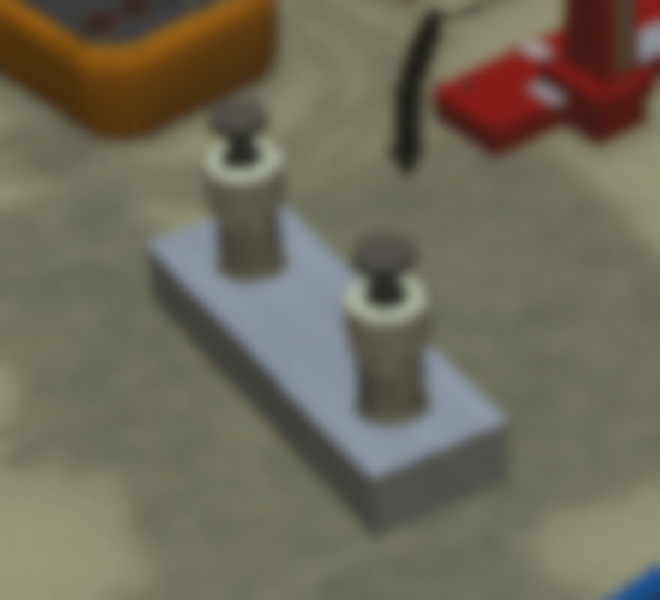

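View pics/c2.png

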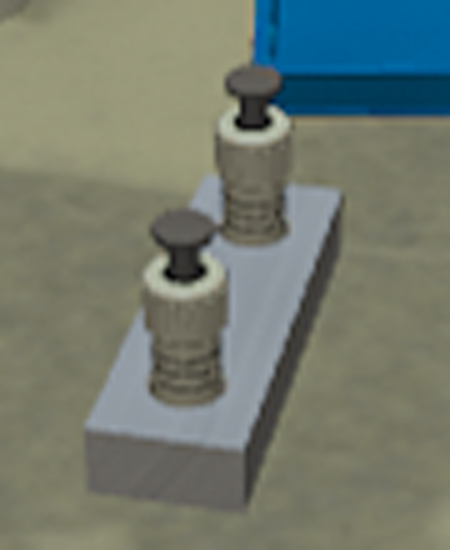

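```bash
python3 - <<'E'
from h import *
s,d=bot.get_calibration('scene'),bot.get_calibration('side')
P=lambda l:[np.array(x) for x in l]
for a,b in [((238,117),(184,226)),((385,251),(254,80)),((243,160),(184,273)),((386,297),(254,124))]:
    p=(a[0]/6+190,a[1]/6+140); q=(b[0]/5+210,b[1]/5+200)
    print(tri(s,p,d,q), onz(s,*p,.1), onz(d,*q,.1))
# rack top corners scene: 
for z,pts in [(.03,[(150,245),(290,208),(505,418),(375,475)])]:
    for a in pts: print('scene',onz(s,a[0]/6+190,a[1]/6+140,z))
for b in [(85,432),(245,447),(343,195),(208,180)]: print('side',onz(d,b[0]/5+210,b[1]/5+200,.03))
# tray rim outer corners
for a in [(299,236),(410,306),(349,361),(238,283)]: print('tray sc',onz(s,*a,.028))
for a in [(262,166),(330,166),(338,215),(261,212)]: print('tray sd',onz(d,*a,.028))
im=cv2.imread('pics/scene0.png')
# obstacles
for n,c,pts in [('scene',s,[(307,187),(366,160),(264,158),(296,136)]),('side',d,[(58,300),(164,303),(184,242),(185,256)])]:
    for a in pts: print(n,onz(c,*a,0.0))
for a,b in [((318,125),(140,215))]: print(tri(s,a,d,b))
E
```

```text
(array([0.57269719, 0.17422922, 0.09845119]), np.float64(0.002266538845643628)) [0.57264825 0.17270375 0.1       ] [0.57165954 0.17775782 0.1       ]
(array([0.54711452, 0.06747467, 0.09867641]), np.float64(0.0035564214470609604)) [0.54815397 0.06650994 0.1       ] [0.54566362 0.07181695 0.1       ]
(array([0.57313292, 0.17425463, 0.07796362]), np.float64(0.0023987240306383006)) [0.5536976  0.14914959 0.1       ] [0.57112115 0.20787856 0.1       ]
(array([0.54690118, 0.06771117, 0.07803749]), np.float64(0.002796006958125871)) [0.5286687  0.04633963 0.1       ] [0.54589157 0.10612668 0.1       ]
scene [0.55294081 0.21265815 0.03      ]
scene [0.60924571 0.18889591 0.03      ]
scene [0.56876883 0.02772857 0.03      ]
scene [0.51261362 0.04055496 0.03      ]
side [0.60848265 0.20698838 0.03      ]
side [0.55021601 0.21682707 0.03      ]
side [0.50829322 0.0476361  0.03      ]
side [0.56529406 0.03477695 0.03      ]
tray sc [ 0.54158263 -0.07041208  0.028     ]
tray sc [ 0.53456038 -0.34376285  0.028     ]
tray sc [ 0.36804454 -0.330418    0.028     ]
tray sc [ 0.36287605 -0.07154268  0.028     ]
tray sd [ 0.53996307 -0.33474719  0.028     ]
tray sd [ 0.34985911 -0.33297365  0.028     ]
tray sd [ 0.36726548 -0.05604907  0.028     ]
tray sd [ 0.54455468 -0.07287628  0.028     ]
scene [0.71509157 0.05389181 0.        ]
scene [0.91418021 0.01467475 0.        ]
scene [0.7382642  0.22693945 0.        ]
scene [0.88379956 0.23895612 0.        ]
side [0.92269167 0.2049255  0.        ]
side [0.72453954 0.21562395 0.        ]
side [0.71424471 0.00931294 0.        ]
side [0.70519047 0.06369933 0.        ]
(array([0.78608842, 0.09029122, 0.12302219]), np.float64(0.019866927579766006))
```

```bash
cat >> h.py <<'E'
from scipy.spatial.transform import Rotation as Rn
def rows(p,yaw,rpy=None):
    s=bot.read_state(); R=Rn.from_euler('xyz',s['orientation']); T=Rn.from_euler('ZX',[yaw,-np.pi/2])
    sh=R.inv().apply(np.array(p)-s['eef_pos'])/.03; w=np.degrees((R.inv()*T).as_rotvec())/5
    print('shift',np.round(sh,3),'turn',np.round(w,3),'rowsneeded',np.linalg.norm(sh)*30/50,np.linalg.norm(w)*5/8.59)
def st():
    s=bot.read_state(); print('t',round(s['clock'],2),'p',np.round(s['eef_pos'],4),'rpy',np.round(s['orientation'],3),'F',np.round(s['ft_force'],2),'gap',round(s['finger_gap'],4))
E
python3 -c "
from h import *
st(); rows([.573,.174,.18],-.236)"
```

```text
t 0.15 p [0.2231 0.6098 0.1998] rpy [-1.571  0.002  1.22 ] F [ 0.55 -0.29  0.35] gap 0.0851
shift [ -9.635   0.679 -15.944] turn [ 0.017 16.686 -0.019] rowsneeded 11.184677022208835 9.712245253856176
```

play_rows:
  rows:
    - [[255,-9.63,0.68,-15.94,0,16.69,0],[255,-9.63,0.68,-15.94,0,16.69,0],[255,-9.63,0.68,-15.94,0,16.69,0],[255,-9.63,0.68,-15.94,0,16.69,0],[255,-9.63,0.68,-15.94,0,16.69,0],[255,-9.63,0.68,-15.94,0,16.69,0],[255,-9.63,0.68,-15.94,0,16.69,0],[255,-9.63,0.68,-15.94,0,16.69,0],[255,-9.63,0.68,-15.94,0,16.69,0],[255,-9.63,0.68,-15.94,0,16.69,0],[255,-9.63,0.68,-15.94,0,16.69,0],[255,-9.63,0.68,-15.94,0,16.69,0]]
  squeeze: 40

```text
clock: 1.35
eef_pos: [0.5769, 0.1658, 0.1803]
orientation: [-1.576, -0.004, -0.248]
ft_force: [-0.5, -0.9, 0.8]
finger_gap: -0.0
```

play_rows:
  rows:
    - [[255,0,0,0,0,0,0],[255,0,0,0,0,0,0],[255,0,0,0,0,0,0]]

```text
clock: 1.65
eef_pos: [0.5718, 0.1776, 0.18]
orientation: [-1.57, 0.002, -0.232]
ft_force: [0.1, 0.8, 0.1]
finger_gap: -0.0001
```

```bash
python3 -c "
from h import *
st(); c=bot.get_calibration('wrist'); w=snap('wrist','w1'); snap('side','s1'); st(); rows([.573,.174,.12],-.236)
for P in ([.5727,.1742,.1],[.547,.0675,.1]): print(proj(c,P))
"
```

```text
t 1.65 p [0.5718 0.1776 0.18  ] rpy [-1.57   0.002 -0.232] F [0.06 0.77 0.08] gap -0.0001
t 1.75 p [0.5721 0.1771 0.1803] rpy [-1.57e+00  1.00e-03 -2.33e-01] F [-0.18 -0.08 -0.58] gap 0.0001
shift [ 0.055  2.009 -0.094] turn [-0.01   0.036 -0.012] rowsneeded 1.206953150314061 0.02273348654117687
[282.35821397 210.0363104 ]
[281.51408913 326.67221142]
```

View pics/w1.png

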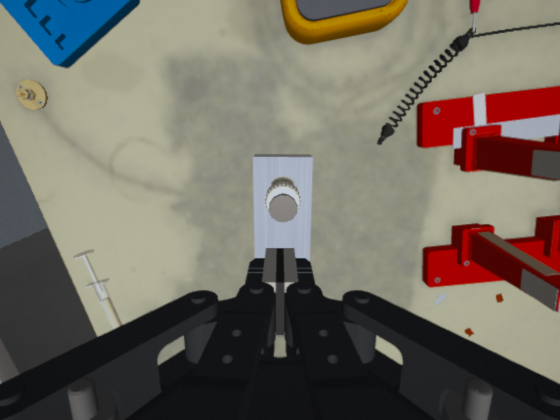

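View pics/s1.png

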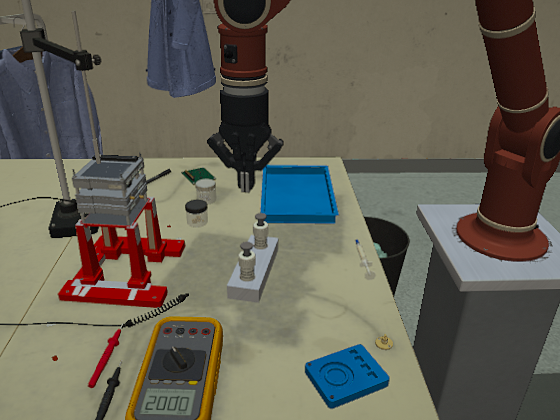

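```bash
python3 -c "
from h import *
im=cv2.imread('pics/w1.png'); a=im[150:270,230:340]
cv2.imwrite('pics/w1c.png',cv2.resize(a,None,fx=5,fy=5,interpolation=cv2.INTER_CUBIC))
print(im[208,283],im[190,283])
c=bot.get_calibration('wrist')
for uv in [(283.5,208),(282,208)]: print(onz(c,*uv,.1))
"
```

```text
[128 131 135] [213 204 197]
[0.5743748  0.17504943 0.1       ]
[0.57317935 0.1753318  0.1       ]
```

View pics/w1c.png

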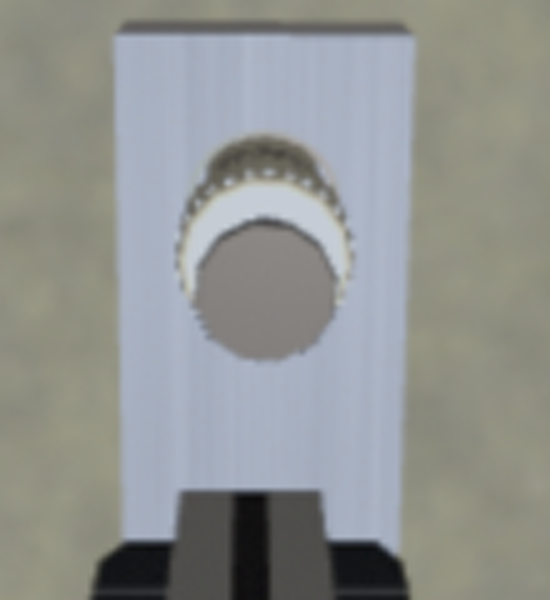

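```bash
python3 -c "
from h import *
rows([.5735,.1747,.107],-.236)"
```

```text
shift [ 0.066  2.442 -0.068] turn [-0.01   0.036 -0.012] rowsneeded 1.4662957552233258 0.02273348654117687
```

play_rows:
  rows:
    - [[255,0.07,0.8,-0.07,0,0,0],[255,0.07,1.5,-0.07,0,0,0],[255,0.07,2.1,-0.07,0,0,0],[255,0.07,2.44,-0.07,0,0,0],[255,0.07,2.44,-0.07,0,0,0],[255,0.07,2.44,-0.07,0,0,0]]

```text
clock: 2.35
eef_pos: [0.575, 0.1728, 0.1077]
orientation: [-1.57, -0.001, -0.236]
ft_force: [0.7, 0.0, 0.1]
finger_gap: -0.0
```

play_rows:
  rows:
    - [[255,-0.03,0.05,0.03,0,0,0],[255,-0.03,0.1,0.03,0,0,0],[255,-0.03,0.15,0.03,0,0,0],[255,-0.03,0.2,0.03,0,0,0],[255,-0.03,0.25,0.03,0,0,0],[255,-0.03,0.3,0.03,0,0,0],[255,-0.03,0.3,0.03,0,0,0]]

```text
clock: 3.05
eef_pos: [0.5738, 0.1732, 0.0978]
orientation: [-1.571, 0.001, -0.237]
ft_force: [0.3, 0.3, 0.1]
finger_gap: 0.0002
```

play_rows:
  rows:
    - [[255,0,0.03,0,0,0,0],[255,0,0.06,0,0,0,0],[255,0,0.09,0,0,0,0],[255,0,0.12,0,0,0,0]]

```text
clock: 3.45
eef_pos: [0.574, 0.1733, 0.0944]
orientation: [-1.571, 0.0, -0.236]
ft_force: [0.1, -0.8, 0.4]
finger_gap: 0.0001
```

```bash
python3 -c "
from h import *
s=snap('side','s2'); st()
b=cv2.imread('pics/s2.png')[190:310,200:310]
cv2.imwrite('pics/s2c.png',cv2.resize(b,None,fx=5,fy=5,interpolation=cv2.INTER_CUBIC))
c=bot.get_calibration('side'); print(proj(c,bot.read_state()['eef_pos']))
"
```

```text
t 3.5 p [0.5739 0.1733 0.0943] rpy [-1.571  0.    -0.236] F [-0.25  0.48 -0.24] gap 0.0004
[245.65238259 246.51379996]
```

View pics/s2c.png

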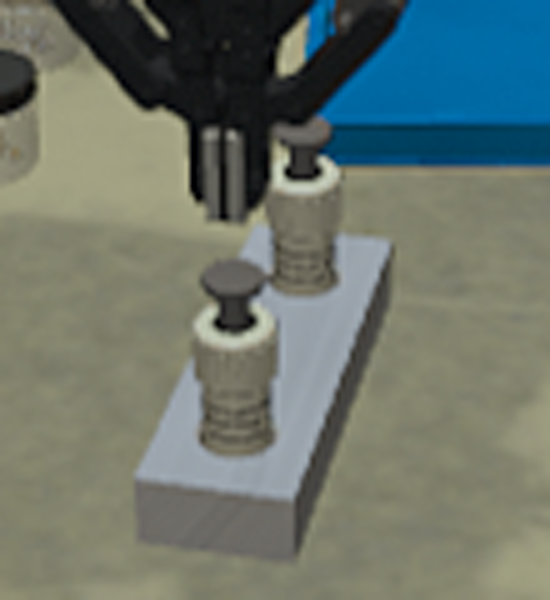

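```bash
python3 -c "
from h import *
s=snap('scene','a2'); c=bot.get_calibration('scene'); st()
b=cv2.imread('pics/a2.png')[100:220,190:300]
cv2.imwrite('pics/a2c.png',cv2.resize(b,None,fx=5,fy=5,interpolation=cv2.INTER_CUBIC))
e=bot.read_state()['eef_pos'];print((proj(c,e)-[190,100])*5)
snap('wrist','w2'); w=bot.get_calibration('wrist'); print(proj(w,e)); print(w['extrinsics'])
"
```

```text
t 3.55 p [0.5739 0.1733 0.0943] rpy [-1.571  0.    -0.236] F [0.67 0.19 0.07] gap -0.0001
[200.43941532 306.06447521]
[280.35871608 241.31782285]
[[ 9.72367420e-01 -2.25288563e-01 -6.12100016e-02  5.88827207e-01]
 [-2.33455077e-01 -9.37704104e-01 -2.57312534e-01  2.37561319e-01]
 [ 5.72701316e-04  2.64492111e-01 -9.64387679e-01  2.67641477e-01]
 [ 0.00000000e+00  0.00000000e+00  0.00000000e+00  1.00000000e+00]]
```

View pics/a2c.png

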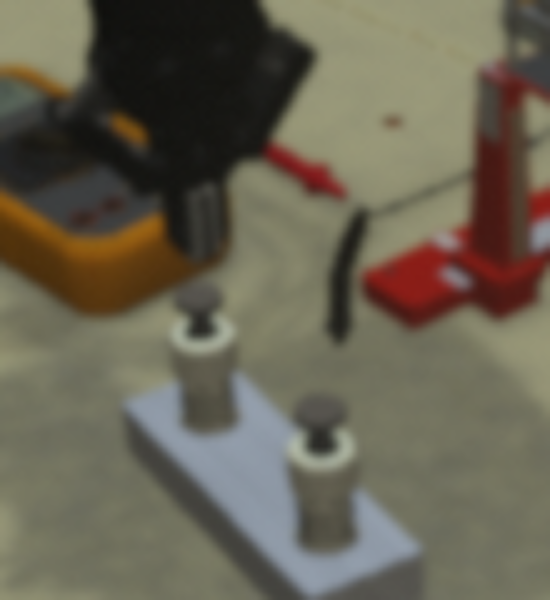

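View pics/w2.png

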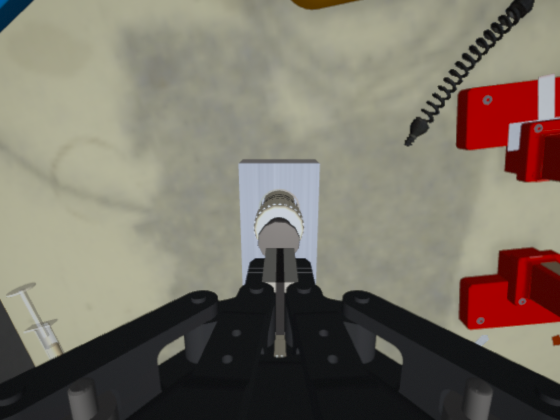

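```bash
python3 -c "
from h import *
s,d,w=[bot.get_calibration(n) for n in('scene','side','wrist')]
for ps,pd in [((205,255),(225,218)),((203,250),(226,220))]:
  ps=(ps[0]/5+190,ps[1]/5+100);pd=(pd[0]/5+200,pd[1]/5+190)
  P,e=tri(s,ps,d,pd);print(P,e,proj(w,P))
st()
for n in('scene','side'):
  b=cv2.imread('pics/'+{'scene':'a2','side':'s2'}[n]+'.png')
  P=np.array([.5739,.1733,.0943])
  for dz in (0,.01,.02,.03):
    print(n,dz,proj(bot.get_calibration(n),P+[0,0,dz]))
"
```

```text
[0.57588309 0.17088899 0.12142485] 0.0030463118023046467 [285.48837835 264.38240152]
[0.57607721 0.17319213 0.12251302] 0.004557558606873929 [284.8399424  261.04490271]
t 3.6 p [0.574  0.1733 0.0944] rpy [-1.571  0.    -0.236] F [ 0.62 -0.06 -0.49] gap -0.0002
scene 0 [230.07940691 161.22563744]
scene 0.01 [229.74545113 157.63976499]
scene 0.02 [229.40803153 154.01397301]
scene 0.03 [229.06710124 150.34766311]
side 0 [245.66878374 246.49975254]
side 0.01 [245.56204186 241.86865575]
side 0.02 [245.45441671 237.18694518]
side 0.03 [245.34590118 232.45391592]
```

play_rows:
  rows:
    - [[255,0,0.1,0.03,0,0,0],[255,0,0.2,0.03,0,0,0],[255,0,0.3,0.03,0,0,0],[255,0,0.4,0.03,0,0,0],[255,0,0.47,0.03,0,0,0],[255,0,0.47,0.03,0,0,0]]

```text
clock: 4.2
eef_pos: [0.5739, 0.1741, 0.0799]
orientation: [-1.571, 0.001, -0.236]
ft_force: [0.1, -0.3, 0.1]
finger_gap: -0.0002
```

```bash
python3 -c "
from h import *
s=snap('side','s3'); st()
snap('wrist','w3')
b=cv2.imread('pics/s3.png')[190:310,200:310]
cv2.imwrite('pics/s3c.png',cv2.resize(b,None,fx=5,fy=5,interpolation=cv2.INTER_CUBIC))
"
```

```text
t 4.25 p [0.5741 0.1742 0.0802] rpy [-1.571  0.    -0.236] F [0.21 0.52 0.3 ] gap 0.0001
```

View pics/s3c.png

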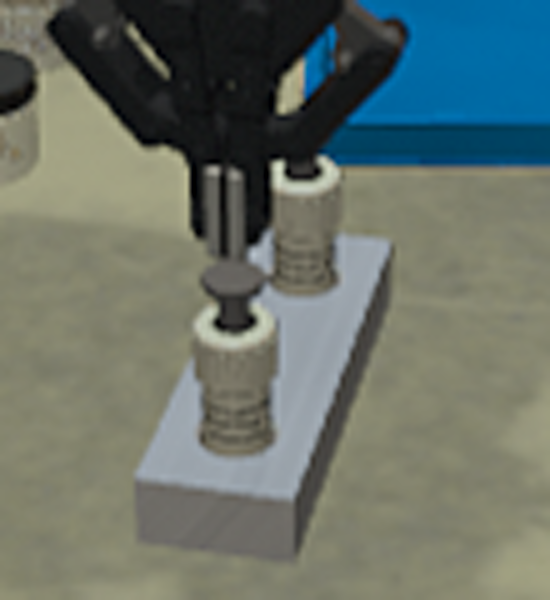

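View pics/w3.png

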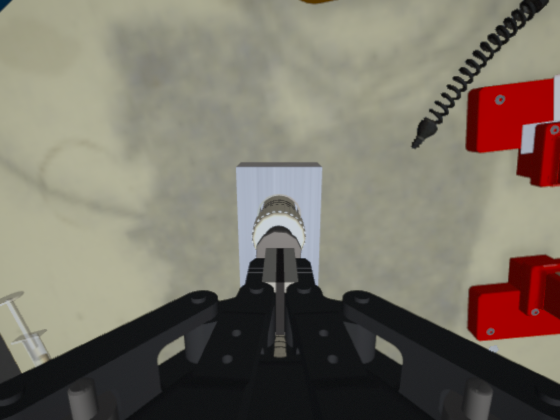

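play_rows:
  rows:
    - [[255,-0.04,0.04,0,0,0,0],[255,-0.04,0.08,0,0,0,0],[255,-0.04,0.12,0,0,0,0],[255,-0.04,0.16,0,0,0,0],[255,-0.04,0.2,0,0,0,0],[255,-0.04,0.24,0,0,0,0]]

```text
clock: 4.9
eef_pos: [0.5731, 0.1745, 0.0731]
orientation: [-1.571, 0.0, -0.236]
ft_force: [0.2, -0.1, 0.3]
finger_gap: 0.0
```

play_rows:
  rows:
    - [[255,0,0.03,0,0,0,0],[255,0,0.06,0,0,0,0],[255,0,0.09,0,0,0,0]]

```text
clock: 5.2
eef_pos: [0.5731, 0.1745, 0.0704]
orientation: [-1.571, 0.0, -0.237]
ft_force: [0.2, -0.7, -0.5]
finger_gap: -0.0001
```

play_rows:
  rows:
    - [[255,0,0.03,0,0,0,0],[255,0,0.06,0,0,0,0],[255,0,0.09,0,0,0,0]]

```text
clock: 5.5
eef_pos: [0.5733, 0.1745, 0.068]
orientation: [-1.571, -0.0, -0.236]
ft_force: [-0.5, -0.7, 2.5]
finger_gap: 0.0
```

```bash
python3 -c "
from h import *
s=snap('side','s4'); st()
b=cv2.imread('pics/s4.png')[190:310,200:310]
cv2.imwrite('pics/s4c.png',cv2.resize(b,None,fx=5,fy=5,interpolation=cv2.INTER_CUBIC))
"
```

```text
t 5.55 p [0.5731 0.1745 0.0678] rpy [-1.571 -0.    -0.236] F [-0.78 -0.02  1.05] gap -0.0002
```

View pics/s4c.png

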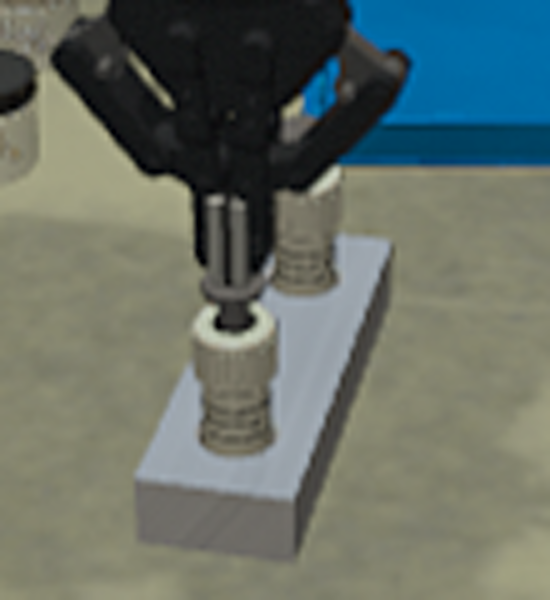

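play_rows:
  rows:
    - [[255,0,0.03,0,0,0,0],[255,0,0.06,0,0,0,0]]

```text
clock: 5.75
eef_pos: [0.5732, 0.1745, 0.066]
orientation: [-1.571, -0.0, -0.236]
ft_force: [-0.2, -0.4, 1.6]
finger_gap: -0.0
```

play_rows:
  rows:
    - [[255,0,0.03,0,0,0,0],[255,0,0.05,0,0,0,0]]

```text
clock: 5.95
eef_pos: [0.574, 0.1745, 0.0655]
orientation: [-1.57, -0.002, -0.237]
ft_force: [-0.9, 0.1, 8.4]
finger_gap: 0.0001
```

play_rows:
  rows:
    - [[255,0,0.03,0,0,0,0],[255,0,0.05,0,0,0,0]]

```text
clock: 6.15
eef_pos: [0.5751, 0.1746, 0.0655]
orientation: [-1.569, -0.004, -0.237]
ft_force: [-1.5, -0.4, 15.4]
finger_gap: 0.0001
```

play_rows:
  rows:
    - [[255,0,-0.2,0,0,0,0],[255,0,-0.7,0,0,0,0],[255,0,-1.2,0,0,0,0],[255,0,-1.2,0,0,0,0]]

```text
clock: 6.55
eef_pos: [0.5743, 0.1747, 0.1005]
orientation: [-1.569, -0.003, -0.236]
ft_force: [-0.1, -1.4, 0.9]
finger_gap: -0.0001
```

```bash
python3 -c "
from h import *
st(); rows([.548,.0678,.1],-.236)"
```

```text
t 6.55 p [0.5743 0.1747 0.1005] rpy [-1.569 -0.003 -0.236] F [-0.11 -1.45  0.88] gap -0.0001
shift [-0.019  0.01  -3.67 ] turn [-0.019 -0.004  0.036] rowsneeded 2.2020888358414616 0.02357131348139209
```

play_rows:
  rows:
    - [[255,-0.02,0,-1.0,0,0,0],[255,-0.02,0,-2.3,0,0,0],[255,-0.02,0,-3.3,0,0,0],[255,-0.02,0,-3.67,0,0,0],[255,-0.02,0,-3.67,0,0,0],[255,-0.02,0,-3.67,0,0,0]]

```text
clock: 7.15
eef_pos: [0.5469, 0.0695, 0.0985]
orientation: [-1.569, 0.001, -0.235]
ft_force: [0.6, 0.8, -1.0]
finger_gap: 0.0002
```

```bash
python3 -c "
from h import *
st(); w=bot.get_calibration('wrist'); snap('wrist','w5'); s=snap('side','s5'); st(); 
b=cv2.imread('pics/s5.png')[160:300,200:310]
cv2.imwrite('pics/s5c.png',cv2.resize(b,None,fx=5,fy=4,interpolation=cv2.INTER_CUBIC))
print(proj(w,[.547,.0675,.1]))
"
```

```text
t 7.15 p [0.5469 0.0695 0.0985] rpy [-1.569e+00  1.000e-03 -2.350e-01] F [ 0.61  0.75 -1.01] gap 0.0002
t 7.25 p [0.547  0.0702 0.0986] rpy [-1.569  0.    -0.233] F [-0.36  0.67 -0.59] gap -0.0002
[281.49140108 245.41073514]
```

View pics/w5.png

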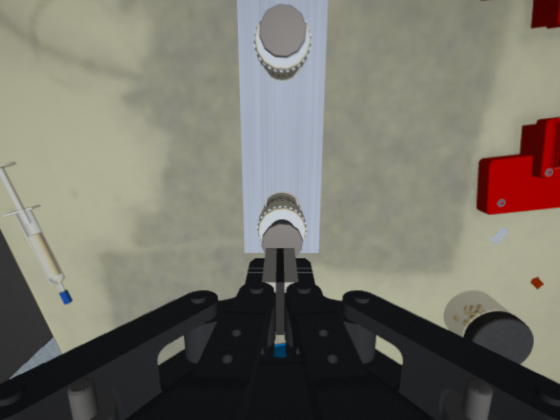

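View pics/s5c.png

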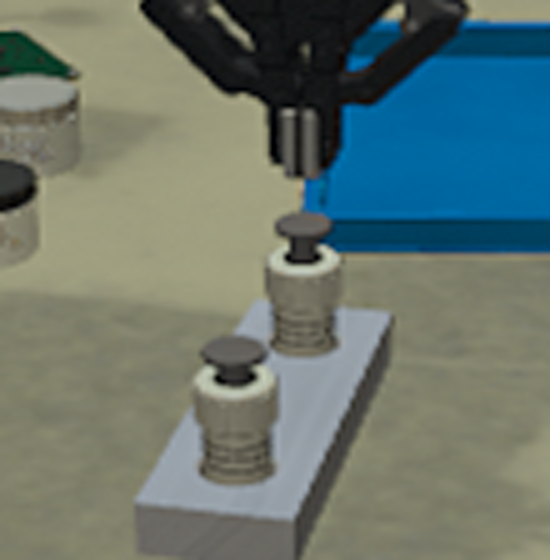

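play_rows:
  rows:
    - [[255,0.05,0.3,-0.06,0,0,0],[255,0.05,0.6,-0.06,0,0,0],[255,0.05,0.8,-0.06,0,0,0],[255,0.05,0.85,-0.06,0,0,0],[255,0.05,0.85,-0.06,0,0,0]]

```text
clock: 7.75
eef_pos: [0.5474, 0.0655, 0.0729]
orientation: [-1.571, 0.001, -0.236]
ft_force: [-0.7, -0.3, -0.0]
finger_gap: 0.0003
```

play_rows:
  rows:
    - [[255,0,0.04,0,0,0,0],[255,0,0.08,0,0,0,0],[255,0,0.12,0,0,0,0],[255,0,0.16,0,0,0,0]]

```text
clock: 8.15
eef_pos: [0.5481, 0.0655, 0.069]
orientation: [-1.571, -0.001, -0.236]
ft_force: [-1.5, 1.0, 2.8]
finger_gap: -0.0
```

play_rows:
  rows:
    - [[255,0,0.03,0,0,0,0],[255,0,0.07,0,0,0,0],[255,0,0.1,0,0,0,0]]

```text
clock: 8.45
eef_pos: [0.5479, 0.0655, 0.0658]
orientation: [-1.571, -0.0, -0.236]
ft_force: [0.8, -0.1, 1.9]
finger_gap: -0.0001
```

play_rows:
  rows:
    - [[255,0,0.03,0,0,0,0],[255,0,0.05,0,0,0,0]]

```text
clock: 8.65
eef_pos: [0.5479, 0.0654, 0.0642]
orientation: [-1.571, -0.0, -0.236]
ft_force: [-0.6, 0.7, 2.4]
finger_gap: -0.0002
```

play_rows:
  rows:
    - [[255,0,0.03,0,0,0,0],[255,0,0.05,0,0,0,0]]

```text
clock: 8.85
eef_pos: [0.5478, 0.0655, 0.0626]
orientation: [-1.571, -0.0, -0.236]
ft_force: [0.5, -0.8, 2.2]
finger_gap: -0.0002
```

Slides on past the sticking depth at about 2 N: this is the free one.

play_rows:
  rows:
    - [[255,0,0.04,0,0,0,0],[255,0,0.08,0,0,0,0],[255,0,0.12,0,0,0,0],[255,0,0.16,0,0,0,0],[255,0,0.2,0,0,0,0]]

```text
clock: 9.35
eef_pos: [0.5478, 0.0655, 0.0566]
orientation: [-1.571, -0.0, -0.236]
ft_force: [-0.9, -0.3, 3.3]
finger_gap: -0.0
```

play_rows:
  rows:
    - [[255,0,0.03,0,0,0,0],[255,0,0.06,0,0,0,0]]

```text
clock: 9.55
eef_pos: [0.5483, 0.0654, 0.0555]
orientation: [-1.57, -0.001, -0.237]
ft_force: [-1.3, -0.3, 9.1]
finger_gap: -0.0001
```

play_rows:
  rows:
    - [[255,0,0.03,0,0,0,0],[255,0,0.05,0,0,0,0]]

```text
clock: 9.75
eef_pos: [0.5493, 0.0652, 0.0554]
orientation: [-1.57, -0.003, -0.237]
ft_force: [-1.3, -1.0, 15.9]
finger_gap: 0.0001
```

play_rows:
  rows:
    - [[255,0,-0.2,0,0,0,0],[255,0,-0.8,0,0,0,0],[255,0,-1.6,0,0,0,0],[255,0,-1.8,0,0,0,0]]

```text
clock: 10.15
eef_pos: [0.5489, 0.0655, 0.1091]
orientation: [-1.57, -0.003, -0.236]
ft_force: [0.2, -0.7, 0.8]
finger_gap: -0.0001
```

```bash
python3 -c "
from h import *
st(); rows([.5735,.1747,.11],-.236); snap('side','s6')
b=cv2.imread('pics/s6.png')[160:300,200:310]
cv2.imwrite('pics/s6c.png',cv2.resize(b,None,fx=5,fy=4,interpolation=cv2.INTER_CUBIC))"
```

```text
t 10.15 p [0.5489 0.0655 0.1091] rpy [-1.57  -0.003 -0.236] F [ 0.19 -0.65  0.81] gap -0.0001
shift [-0.054 -0.025  3.731] turn [-0.012 -0.005  0.035] rowsneeded 2.2391393310877405 0.02155477837322478
```

View pics/s6c.png

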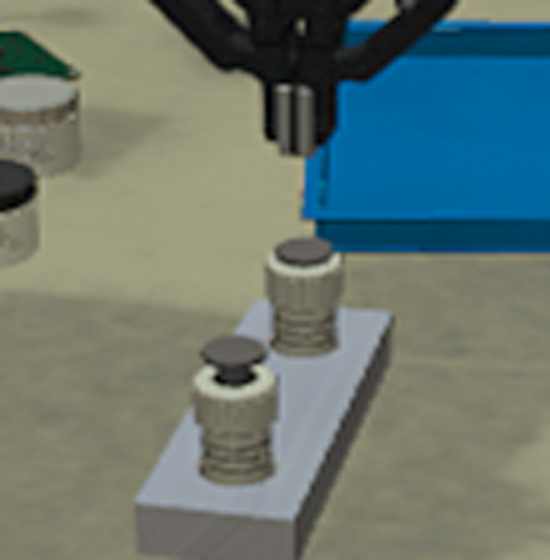

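The far syringe's disc sits right on its collar (fully in); the near one's stands out. Go to the near one, opening partway.

play_rows:
  rows:
    - [[70,-0.05,0,1.0,0,0,0],[70,-0.05,0,2.3,0,0,0],[70,-0.05,0,3.3,0,0,0],[70,-0.05,0,3.73,0,0,0],[70,-0.05,0,3.73,0,0,0],[70,-0.05,0,3.73,0,0,0],[70,-0.05,0,3.73,0,0,0]]

```text
clock: 10.9
eef_pos: [0.5723, 0.1715, 0.1073]
orientation: [-1.573, 0.0, -0.24]
ft_force: [0.5, 0.5, 0.2]
finger_gap: 0.0622
```

```bash
python3 -c "
from h import *
st(); w=bot.get_calibration('wrist'); snap('wrist','w7'); s=snap('side','s7'); snap('scene','a7'); st(); 
b=cv2.imread('pics/s7.png')[160:300,190:310]
cv2.imwrite('pics/s7c.png',cv2.resize(b,None,fx=5,fy=4,interpolation=cv2.INTER_CUBIC))
print(proj(w,[.5735,.1747,.096]))
"
```

```text
t 10.9 p [0.5723 0.1715 0.1073] rpy [-1.573  0.    -0.24 ] F [0.48 0.5  0.17] gap 0.0622
t 11.05 p [0.5725 0.1728 0.1076] rpy [-1.572 -0.    -0.239] F [ 0.08 -0.27 -1.36] gap 0.062
[281.109055   229.35847338]
```

View pics/w7.png

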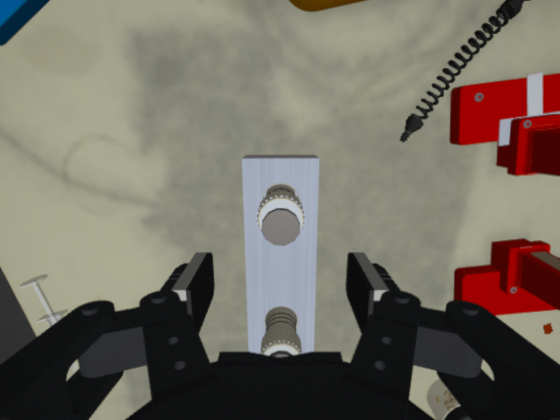

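View pics/s7c.png

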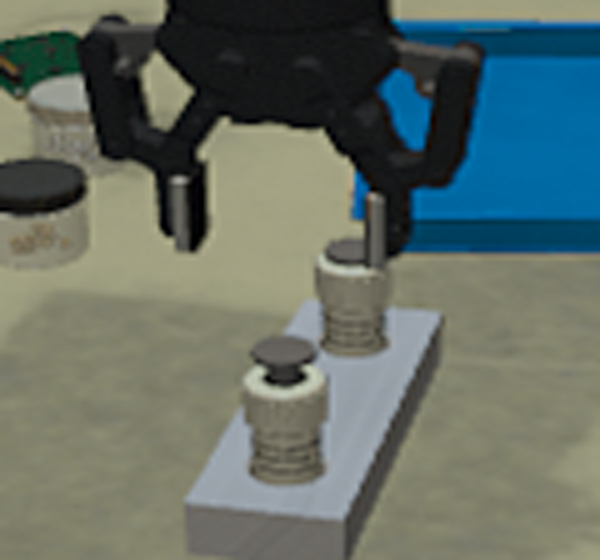

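```bash
python3 -c "
from h import *
d=bot.get_calibration('side')
for u,v,x,y in [(190,248,.6027,.1655),(375,268,.5425,.1799)]:
  o,r=ray(d,u/5+190,v/4+160); print(o+r*(y-o[1])/r[1])
rows([.573,.1750,.08],-.236)
"
```

```text
[0.60467145 0.1655     0.14170202]
[0.53879154 0.1799     0.13932013]
shift [-0.002  0.919  0.077] turn [ 0.009 -0.035  0.001] rowsneeded 0.55333151188929 0.021006768108277056
```

play_rows:
  rows:
    - [[70,0,0.6,0.08,0,0,0],[70,0,1.2,0.08,0,0,0],[70,0,1.8,0.08,0,0,0],[70,0,2.3,0.08,0,0,0],[70,0,2.3,0.08,0,0,0]]

```text
clock: 11.55
eef_pos: [0.5713, 0.1758, 0.0365]
orientation: [-1.573, 0.004, -0.238]
ft_force: [-0.1, -0.3, -0.2]
finger_gap: 0.0622
```

```bash
python3 -c "
from h import *
st(); s=snap('side','s8'); snap('wrist','w8');  st(); 
b=cv2.imread('pics/s8.png')[160:300,190:310]
cv2.imwrite('pics/s8c.png',cv2.resize(b,None,fx=5,fy=4,interpolation=cv2.INTER_CUBIC))
rows([.5733,.1748,.020],-.236)
"
```

```text
t 11.55 p [0.5713 0.1758 0.0365] rpy [-1.573  0.004 -0.238] F [-0.13 -0.34 -0.18] gap 0.0622
t 11.65 p [0.5733 0.1763 0.0387] rpy [-1.571 -0.    -0.237] F [-0.24  0.14 -0.76] gap 0.0619
shift [ 0.012  0.623 -0.048] turn [ 0.004 -0.015  0.002] rowsneeded 0.37503632803069037 0.009296341355260874
```

View pics/s8c.png

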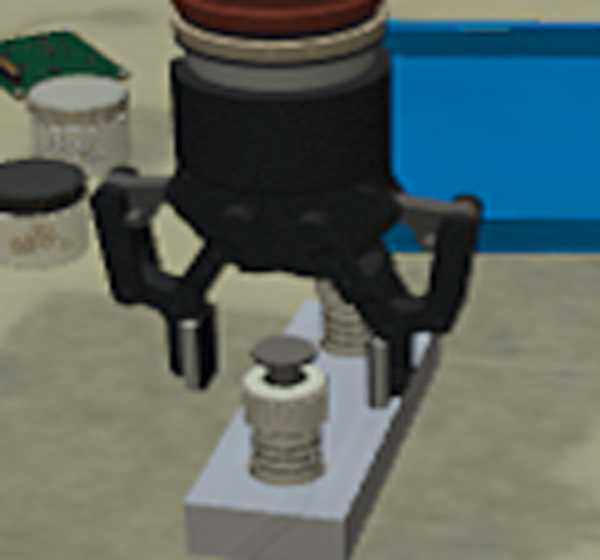

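View pics/w8.png

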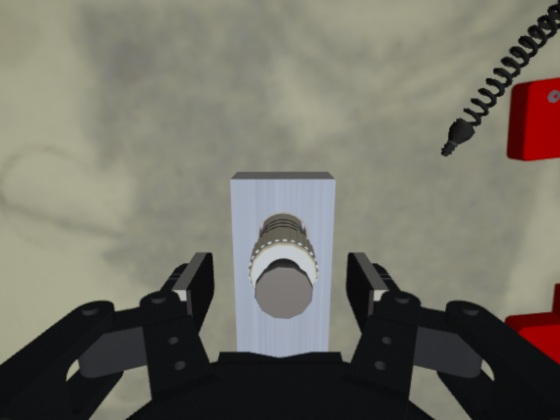

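play_rows:
  rows:
    - [[70,0.05,0.3,-0.04,0,0,0],[70,0.05,0.6,-0.04,0,0,0],[70,0.05,0.6,-0.04,0,0,0],[70,0.05,0.6,-0.04,0,0,0]]

```text
clock: 12.05
eef_pos: [0.574, 0.1754, 0.0202]
orientation: [-1.571, 0.001, -0.236]
ft_force: [0.3, -0.5, -0.9]
finger_gap: 0.0621
```

```bash
python3 -c "
from h import *
st(); s=snap('side','s9'); 
b=cv2.imread('pics/s9.png')[160:300,190:310]
cv2.imwrite('pics/s9c.png',cv2.resize(b,None,fx=5,fy=4,interpolation=cv2.INTER_CUBIC))
"
```

```text
t 12.05 p [0.574  0.1754 0.0202] rpy [-1.571e+00  1.000e-03 -2.360e-01] F [ 0.34 -0.5  -0.87] gap 0.0621
```

View pics/s9c.png

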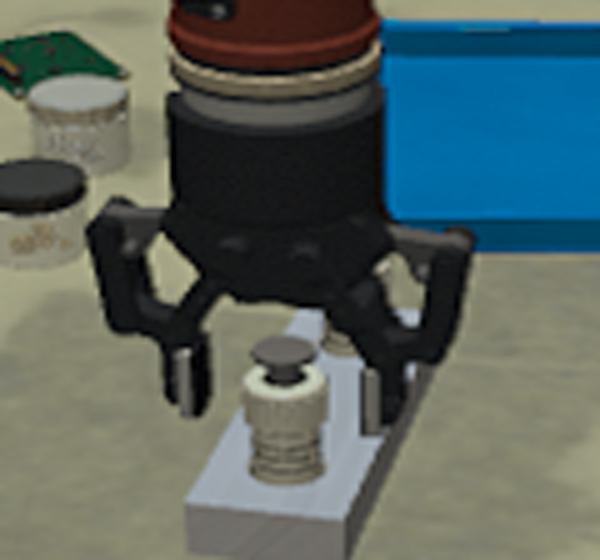

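play_rows:
  rows:
    - [[120,-0.03,0,0,0,0,0],[160,-0.03,0,0,0,0,0],[200,-0.03,0,0,0,0,0],[200,-0.03,0,0,0,0,0],[200,-0.03,0,0,0,0,0],[200,-0.03,0,0,0,0,0]]
  squeeze: 35

```text
clock: 12.7
eef_pos: [0.5737, 0.1758, 0.0208]
orientation: [-1.57, -0.001, -0.236]
ft_force: [0.4, 1.1, 3.6]
finger_gap: 0.0298
```

play_rows:
  rows:
    - [[200,0,-0.3,0,0,0,0],[200,0,-0.7,0,0,0,0],[200,0,-1.2,0,0,0,0],[200,0,-2,0,0,0,0],[200,0,-3,0,0,0,0],[200,0,-3.8,0,0,0,0],[200,0,-3.8,0,0,0,0]]

```text
clock: 13.4
eef_pos: [0.5762, 0.1759, 0.1388]
orientation: [-1.567, -0.008, -0.237]
ft_force: [1.4, 0.6, -1.8]
finger_gap: 0.0298
```

```bash
python3 -c "
from h import *
st(); s=snap('side','s10'); snap('scene','a10')
rows([.455,-.2,.135],-.5)
"
```

```text
t 13.4 p [0.5762 0.1759 0.1388] rpy [-1.567 -0.008 -0.237] F [ 1.36  0.63 -1.82] gap 0.0298
shift [-8.9500e-01 -1.2000e-02 -1.3095e+01] turn [-4.000e-03  3.021e+00  1.000e-03] rowsneeded 7.875599925369094 1.758694896823259
```

View pics/s10.png

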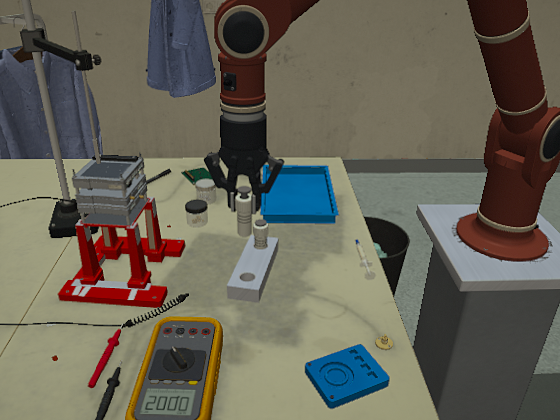

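play_rows:
  rows:
    - [[200,-0.03,0,-0.5,0,0,0],[200,-0.1,0,-1.5,0,0,0],[200,-0.2,0,-2.8,0,0,0],[200,-0.3,0,-4.2,0,0,0],[200,-0.4,0,-5.6,0,0,0],[200,-0.5,0,-7.0,0,0,0],[200,-0.6,0,-8.4,0,0,0],[200,-0.7,0,-9.8,0,0,0],[200,-0.8,0,-11.2,0,0,0],[200,-0.85,0,-12.3,0,0,0],[200,-0.9,0,-12.9,0,0,0],[200,-0.9,0,-13.1,0,0,0]]

```text
clock: 14.7
eef_pos: [0.4518, -0.2033, 0.1335]
orientation: [-1.572, 0.003, -0.243]
ft_force: [-0.0, 0.7, -1.2]
finger_gap: 0.0297
```

play_rows:
  rows:
    - [[200,0,0,0,0,0,0],[200,0,0,0,0,0,0]]

```text
clock: 14.9
eef_pos: [0.4549, -0.1986, 0.1338]
orientation: [-1.57, 0.002, -0.235]
ft_force: [-0.7, -0.3, -0.7]
finger_gap: 0.0297
```

```bash
python3 -c "
from h import *
st(); s=snap('side','s11'); snap('scene','a11');snap('wrist','w11')
rows([.455,-.2,.05],-.236)
"
```

```text
t 14.9 p [ 0.4549 -0.1986  0.1338] rpy [-1.57   0.002 -0.235] F [-0.7  -0.33 -0.7 ] gap 0.0297
shift [-2.000e-03  2.805e+00 -5.500e-02] turn [-0.008  0.028 -0.007] rowsneeded 1.6831285276051786 0.017829661640749516
```

View pics/a11.png

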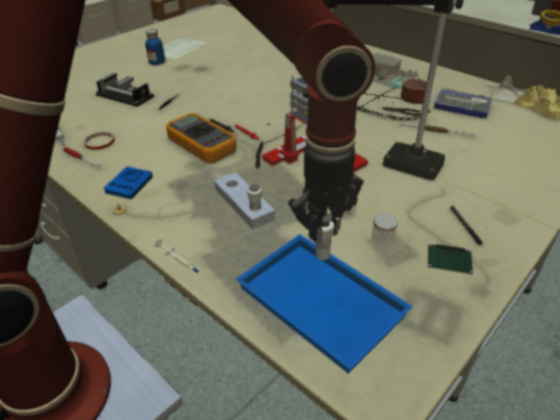

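View pics/w11.png

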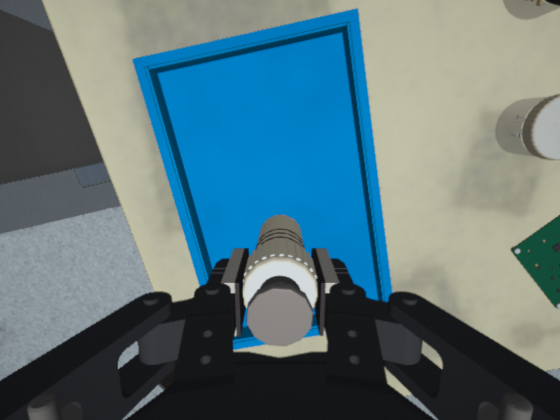

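play_rows:
  rows:
    - [[200,0,0.5,-0.05,0,0,0],[200,0,1.2,-0.05,0,0,0],[200,0,2.0,-0.05,0,0,0],[200,0,2.7,-0.05,0,0,0],[200,0,3.2,-0.05,0,0,0],[200,0,3.5,-0.05,0,0,0],[200,0,3.65,-0.05,0,0,0],[200,0,3.65,-0.05,0,0,0]]

```text
clock: 15.85
eef_pos: [0.4549, -0.2012, 0.0248]
orientation: [-1.571, 0.0, -0.236]
ft_force: [0.4, 1.0, -0.4]
finger_gap: 0.0294
```

play_rows:
  rows:
    - [[200,0,0,0,0,0,0],[200,0,0.05,0,0,0,0]]

```text
clock: 16.05
eef_pos: [0.4554, -0.2019, 0.0242]
orientation: [-1.571, -0.002, -0.236]
ft_force: [-0.2, 0.0, -1.1]
finger_gap: 0.0294
```

play_rows:
  rows:
    - [[200,0,0.05,0,0,0,0],[200,0,0.1,0,0,0,0],[200,0,0.12,0,0,0,0]]

```text
clock: 16.35
eef_pos: [0.4547, -0.2015, 0.0198]
orientation: [-1.571, 0.0, -0.236]
ft_force: [-0.1, 0.6, -1.6]
finger_gap: 0.0294
```

play_rows:
  rows:
    - [[200,0,0.03,0,0,0,0],[200,0,0.05,0,0,0,0],[200,0,0.05,0,0,0,0]]

```text
clock: 16.65
eef_pos: [0.4546, -0.2016, 0.0182]
orientation: [-1.571, 0.0, -0.237]
ft_force: [-0.6, 0.1, -1.3]
finger_gap: 0.0297
```

play_rows:
  rows:
    - [[200,0,0.03,0,0,0,0],[200,0,0.03,0,0,0,0]]

```text
clock: 16.85
eef_pos: [0.4548, -0.2016, 0.0177]
orientation: [-1.571, -0.0, -0.236]
ft_force: [-0.1, 0.1, 4.2]
finger_gap: 0.0296
```

```bash
python3 -c "
from h import *
st(); snap('scene','a12'); snap('side','s12')
a=cv2.imread('pics/a12.png')[180:300,260:400]
cv2.imwrite('pics/a12c.png',cv2.resize(a,None,fx=5,fy=5,interpolation=cv2.INTER_CUBIC))"
```

```text
t 16.85 p [ 0.4548 -0.2016  0.0177] rpy [-1.571 -0.    -0.236] F [-0.08  0.12  4.23] gap 0.0296
```

View pics/a12c.png

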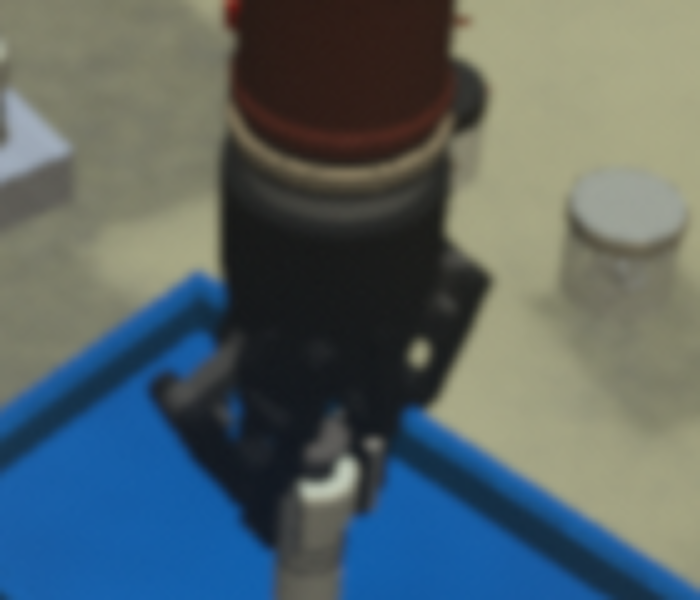

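Floor contact (4 N) at eef z 0.0177, just as predicted. Release gently and rise.

play_rows:
  rows:
    - [[150,0,0,0,0,0,0],[130,0,0,0,0,0,0],[100,0,0,0,0,0,0],[60,0,0,0,0,0,0],[60,0,0,0,0,0,0],[60,0,0,0,0,0,0]]

```text
clock: 17.55
eef_pos: [0.4547, -0.2015, 0.0174]
orientation: [-1.571, 0.0, -0.236]
ft_force: [0.2, -0.4, 0.2]
finger_gap: 0.065
```

play_rows:
  rows:
    - [[60,0,-0.4,0,0,0,0],[60,0,-1.0,0,0,0,0],[60,0,-2.0,0,0,0,0],[60,0,-3.2,0,0,0,0],[60,0,-4.5,0,0,0,0],[60,0,-5.0,0,0,0,0],[60,0,-5.0,0,0,0,0],[60,0,-5.0,0,0,0,0]]

```text
clock: 18.35
eef_pos: [0.4543, -0.2012, 0.1675]
orientation: [-1.57, 0.0, -0.236]
ft_force: [-0.3, 0.2, -0.8]
finger_gap: 0.0653
```

```bash
python3 -c "
from h import *
st(); snap('scene','a13'); snap('side','s13'); snap('wrist','w13')"
```

```text
t 18.35 p [ 0.4543 -0.2012  0.1675] rpy [-1.57   0.    -0.236] F [-0.26  0.19 -0.76] gap 0.0653
```

View pics/a13.png

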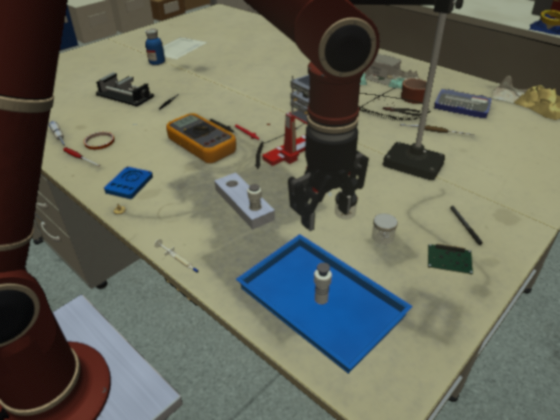

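View pics/s13.png

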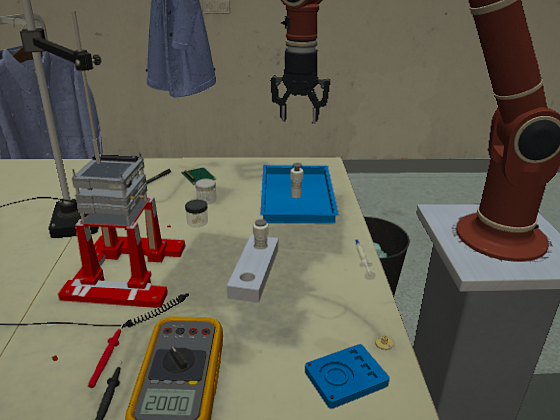

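View pics/w13.png

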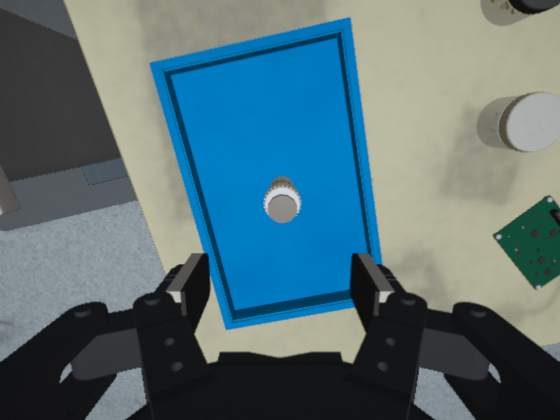

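The syringe that stuck now stands upright in the tray at about (282, 205) in the wrist picture, and the gripper is clear of it. The free one is in the rack at about (261, 232) in the side picture, with its disc down on the collar.

```bash
python3 -c "
from h import *
print(bot.close_job()); st()"
```

```text
the job is handed in; nothing more can be done
None
the job is handed in; nothing more can be done
```

I pushed both plungers, left the free syringe in the rack fully in, and moved the sticking one to the blue tray. The job was handed in at about 18.4 s.

- **Left syringe (the one at larger y, near 0.573, 0.174):** its plunger stopped dead after about 4 mm of travel, with the force rising to 15 N, so this is the sticking one.
- **Right syringe (near 0.547, 0.068):** its plunger slid at about 2–3 N and stopped 10 mm lower than the other, where I pressed it to 16 N. That matches fully in, and the side picture shows its disc down on the collar. It still stands in the rack.
- **Moving the sticking syringe:** I gripped its collar at 35 N with about 30 mm between the fingers and lifted it over the other syringe. I set it down until I felt 4 N of floor contact, then let go. The last pictures show it standing near the middle of the tray, with the gripper raised about 150 mm and touching nothing.

**One check disagreed:** the shut fingertips sat about 30 mm higher than the reported TCP position. Two camera views showed this, and the height at which the tips touched the disc confirmed it. I used the measured height for the pushing and grasping. Side to side, measured positions agreed to about 2–3 mm.

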